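Stow the straightedge and hasp the tool case

TASK

Put the straightedge away in the open wooden tool case: lay it flat on the case floor, grip upward, with a long edge flush against the inside of the front wall (the wall with the staple). Then shut the lid fully, and last swing the hasp over the staple until it hangs right home against the front of the case. Leave the little cup and the glaze pot that stand beside the straightedge where they are.

Things in the scene. Friction and masses are not known exactly. Their poses are not given: they have to be found in the camera images.
- straightedge: Loose aluminium straightedge, 240 long (its x) x 60 wide (its y) x 5 thick, with a blue grip rib along its middle: 200 long, 12 wide, standing from 5 to 36 high. Origin: centre of the underside, z up. 280 g. It lies on the table, rib up, to one side of the case.
- case: Plywood tool case fixed to the table, outside 200 (x) x 320 (y) x 85 high without the lid, walls and floor 8 thick; its place and yaw vary. Origin: centre of the underside, z up; the front wall with the staple is at its -x side (towards the robot), the lid's hinge at its +x side. A wooden rib (90 x 45 x 10) and a blue glazed test tile (75 x 50 x 8) lie in its rear half.
- front_wall (a point): Foot of the inner face of the front wall, halfway along it, at the height of the case floor (8 above the table). Axes as the case.
- staple (a point): Outermost point of the steel staple, a small loop 17 high and 5 wide at the middle of the front wall's outside, standing 18.5 out from it, 56 above the table. Axes as the case.
- lid (a joint): Angle of the lid: 0 shut, 1.57 upright; starts between 1.35 and 1.5. Plywood lid 200 x 320 x 10, with a stiff hinge: it stays about where it is left and needs 1 to 4 N at its edge to move. Shut, its top is 95 above the table.
- lid_hinge (a point): Middle of the lid's hinge line (along the case's y), on top of the case's rear (+x) wall, 85 above the table.
- lid_edge (a point): Middle of the lid's free edge, on its outer (upper) face, 200 from the hinge line.
- hasp (a joint): Angle of the hasp relative to the lid: 0 hanging flat against the case front, over the staple (with the lid shut); 1.57 pointing straight out from the case front, 3.14 standing straight up, above that leaning back over the lid; starts between 3.35 and 3.8 and stays where it is left (stiff hinge, about 1 N at its end).
- hasp_hinge (a point): Middle of the hasp's hinge axis (along the case's y), 5 in front of the lid's free edge and 90 above the table when the lid is shut. The hasp is a steel plate 60 long from here, 50 wide (along y), 4 thick, with a slot for the staple.
- hasp_lip (a point): Middle of the free edge of the hasp's red lip: a flat tab 5 thick and 50 wide at the hasp's end (58 from the hinge axis), standing 22 off the plate on the side that faces outward when the hasp hangs down.
- cup: Small terracotta cup standing about 100 to one side of the straightedge's middle, 60 across, 50 high. Origin: centre of the underside. Not to be moved.
- glaze_pot: Small green glass pot with a black cap, about 100 to the other side of the straightedge, 44 across, 48 high. Origin: centre of the underside. Not to be moved.
There are look-alikes about, which are no part of the job. Several things have the shape of the straightedge; the one meant has the colours described above.

How it is judged:
On the way, in this order (a step that is already met when the one before it is completed fails the run):
1. the straightedge lies released on the case floor, flush against the inside of the front wall (x of straightedge in the frame of case between -0.066 and -0.0585 m and angle between the x axis of straightedge and the y axis of case, either way round below 0.025 rad and z of straightedge in the frame of case between 0.004 and 0.012 m and y of straightedge in the frame of case between -0.05 and 0.05 m and angle between straightedge's own z axis and vertical below 0.05 rad and linear speed of straightedge below 0.02 m/s and contact force between straightedge and the fingers below 0.2 N), for 0.2 s.
2. the lid is shut, the straightedge still flush (x of straightedge in the frame of case between -0.066 and -0.0585 m and angle between the x axis of straightedge and the y axis of case, either way round below 0.025 rad and z of straightedge in the frame of case between 0.004 and 0.012 m and y of straightedge in the frame of case between -0.05 and 0.05 m and angle between straightedge's own z axis and vertical below 0.05 rad and linear speed of straightedge below 0.02 m/s and value of joint lid below 0.04 rad), for 0.2 s.
3. the hasp hangs home over the staple, with the lid shut (value of joint lid below 0.04 rad and value of joint hasp below 0.12 rad), for 0.2 s.
At the end, for the whole second after the job is handed in: The straightedge lies flat (within 0.05 rad), rib up, at rest on the case floor, its long edge within 3.5 mm (at its middle) and 0.025 rad of the inside of the front wall; the lid is shut (joint under 0.04 rad) and the hasp is home over the staple (joint under 0.12 rad) (all of step 3 and x of straightedge in the frame of case between -0.066 and -0.0585 m and angle between the x axis of straightedge and the y axis of case, either way round below 0.025 rad and z of straightedge in the frame of case between 0.004 and 0.012 m and y of straightedge in the frame of case between -0.05 and 0.05 m and angle between straightedge's own z axis and vertical below 0.05 rad and linear speed of straightedge below 0.02 m/s); the robot touches nothing.
It fails at once if the cup or the glaze pot is moved more than 3 cm (distance of any of cup, glaze_pot from where it was at the start of the episode above 0.03 m).
It also fails if it takes over 72 s, if anything falls off the work surface, if the arm or the gripper's body presses on something with over 40 N, if the wrist force passes 120 N, or if a joint passes its speed limit or range.

ROBOT

A 6-joint arm with a two-finger parallel gripper is mounted at the origin on the work surface. World frame = base frame: x ahead of the robot, y to its left, z up, the work surface at z = 0. Lengths are in m, angles in rad, forces in N, time in s.
With the tool pointing down it reaches from about 0.35 to 0.725 m from the base axis. Payload 4.3 kg.
Tool frame: the origin (TCP) lies at the very end of the fingers, on their centre line; the grasp point (between the pads) lies 19 mm behind it (manip.grasp_offset is the z of the grasp point in the tool frame, in m); z points along the fingers, y is the line along which they close (so a half turn about z gives the same grasp; the last joint's range is limited). The gripper opens to 85 mm and grips with 20 to 120 N. Pads are 22 mm wide; open, the fingers measure 114 mm over their backs; the gripper's body (76 mm by 85 mm) begins 54 mm behind the grasp point. The pads swing forward as they close: fully open they stand 13 mm farther back than shut.
Start: joints at [-1.343, 0.377, 0.081, 1.274, 0, 1.46], TCP at [0.191, -0.543, 0.231] pointing down, gripper open.
Joint ranges: [-2.72, 2.72], [-0.84, 1.66], [-1.02, 1.22], [-1.77, 2.12], [-1.37, 1.28], [-3.14, 3.14]. Speed limits (rad/s): [2.57, 2.57, 3.14, 3.14, 3.14, 3.14].

INTERFACE

Orientations are given as a unit quaternion [x, y, z, w].
In Python, from cell import manip gives the robot as it stands.
- The arm moves only by the tool play_rows, never from a script. Its argument "moves" is a list of rows, each an object with "delta_rot": the turn, a rotation vector about the tool's x, y, z in units of 8 degrees (1.0 is 8 degrees), a list of three; "xyz": the shift along the tool's x, y, z in units of 25 mm (1.0 is 25 mm), a list of three; "grip": the opening, from -1 (shut) to 1 (fully open), so that 0 is half open. In form: [{"delta_rot": [wx, wy, wz], "xyz": [x, y, z], "grip": grip}, ...]. A call has 1 to 20 rows; each row shifts and turns the commanded pose from where the row before left it, along the tool's axes as they then stand; what a row does not reach is not made up. A row lasts 1/10 s, in which the tool goes at most 50 mm and 8.59 degrees, less where a joint would pass 70% of its speed; a pose out of reach is approached as far as the arm can. A call is refused whole if a number of a shift passes 1 or a number of a turn 1, either way. A call with a gripper value outside its range is refused whole. The fingers move at their own pace and stop on an object; "grip_force" is the grip in N (left out, the last holds). Time passes only in rows, so rows that do not move let the fingers close. It gives the time, the measured TCP pose, the force, the opening and the grip force at its end, in the units of the state.
- manip.state(): the state, without advancing time (a new reading comes with each control period).
- manip.get_image(name): name is "side" or "top"; returns (picture, depth): 384x512x3 uint8, red, green, blue; 384x512 float32, m along the optical axis (not along the pixel's ray), 0 where there is no reading.
- manip.camera_params(name): a dict with "fovy" (degrees; the focal length in pixels is half the picture's height over the tangent of half this angle, whatever the lens; pixels are square), "cx", "cy" (the principal point, pixels), "R" (3x3) and "t" (3): a world point X has camera coordinates R X + t. Camera axes: x right, y down, z forward; pixel columns grow to the right and rows downward; lengths in m; the calibration is good to about 2 mm. A picture is of the moment at which its call begins. camera_params takes no time and is no camera call.
- manip.finish_job(): hands the job in; it is judged then, once.
The state is a dict: "t": time; "joints": joint angles; "joint_velocities": joint speeds; "tau": joint torques, N m; "ee_pos": TCP position; "ee_rot": TCP orientation; "force": force on the tool from outside, world axes, zero at the start; "ft_torque": the same for the moment, N m; "finger_gap": opening from 0.0 (shut) to 1.0 (fully open); "finger_force": force on a finger pad.
Only numpy, scipy, OpenCV 4.12 (cv2) and the standard library are available. Lean on these libraries where they do the work, as an engineer would, in place of code of your own. Each camera call takes 0.05 s, during which the arm holds its last target. There are 200 camera calls.

## Working session

There is one attempt and no reset: what is moved stays moved. The work goes in short steps, Python scripts to look and compute and a tool call to move; the robot and the scene stay as the last step left them, time stands still between calls to the robot, and variables do not carry over. Pictures are saved under pics/ and viewed, at most 10 in all, crops included, and the job is handed in when it is done.

Besides the shell and the picture viewer there is one more tool, called after "Call:" as name(argument=value, ...) on one line, values as JSON. play_rows: Moves the arm, as the interface text tells. Its arguments: {"type":"object","properties":{"moves":{"type":"array"},"grip_force":{"type":"number"}},"required":["moves"]}

```bash
ls; mkdir -p pics; python3 - <<'E'
from cell import manip
import cv2,numpy as np
ims=[]
for n in("top","side"):
    p,d=manip.get_image(n); np.savez(f"{n}0.npz",p=p,d=d); cv2.imwrite(f"pics/{n}0.png",p[:,:,::-1])
    c=manip.camera_params(n); print(n,c)
print(manip.state(), manip.grasp_offset)
E
```

```text
pics
top {'fovy': 56.07683050203998, 'cx': 255.0726195162921, 'cy': 191.22094238881968, 'R': array([[-0.02504151, -0.99964052,  0.00957841],
       [-0.99680294,  0.02424093, -0.07613332],
       [ 0.07587376, -0.01145428, -0.99705164]]), 't': array([0.0127502 , 0.47346764, 1.02966609])}
side {'fovy': 52.057201967966186, 'cx': 247.71636823803658, 'cy': 194.40482808758983, 'R': array([[-0.89167847, -0.452361  ,  0.01670423],
       [-0.33643649,  0.63758041, -0.69303803],
       [ 0.30285309, -0.623587  , -0.72070747]]), 't': array([0.42722246, 0.22245382, 0.95279123])}
{'t': 0.1, 'joints': array([-1.34329542e+00,  3.78014831e-01,  7.97899085e-02,  1.27436143e+00,
        4.81738786e-05,  1.46054469e+00]), 'joint_velocities': array([-0.00023895, -0.00013584,  0.00250904, -0.00075801, -0.00025823,
        0.00019936]), 'tau': array([ 6.11747146e-04, -4.64691997e+01,  2.70582998e+01,  1.20308853e-02,
       -1.23696414e-04, -2.59392507e-06]), 'ee_pos': array([ 0.19045623, -0.54195213,  0.23045188]), 'ee_rot': array([ 9.85773868e-01,  1.68074623e-01, -2.83941437e-05, -8.94885563e-04]), 'force': array([-0.01885061,  0.39667723, -0.25015792]), 'ft_torque': array([ 0.00103453, -0.0386548 , -0.0075527 ]), 'finger_force': 0.0, 'finger_gap': 1.0039646693576691} -0.0187
```

View pics/top0.png

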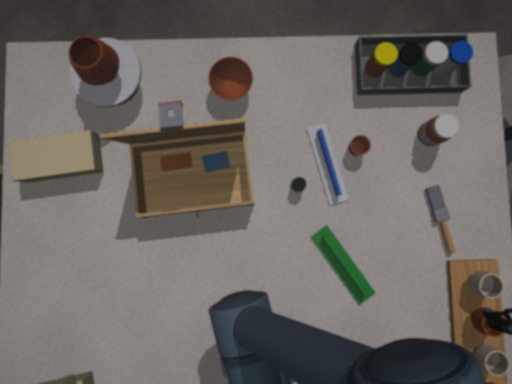

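View pics/side0.png

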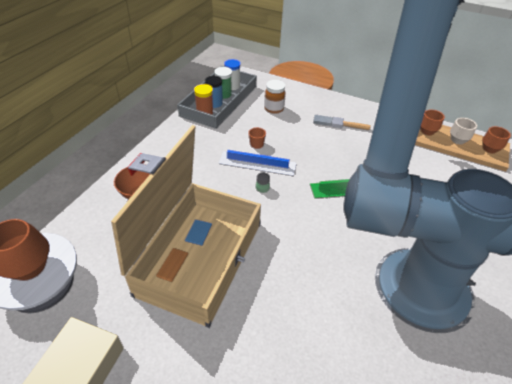

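The top view shows the straightedge candidates: a white/blue one at (328,163) and a green one at (342,265). I choose the aluminium one with the blue rib. The cup is at (360,146), the pot at (299,185), the case around (193,180) with its staple at (197,213), and the hasp is grey at (171,112).

```bash
cat > h.py <<'E'
import numpy as np,cv2
from cell import manip
def cam(n):
    c=manip.camera_params(n); f=192/np.tan(np.radians(c["fovy"])/2); return c,f
def ray(n,uv,z):
    "pixels -> world points on plane height z"
    c,f=cam(n); uv=np.atleast_2d(uv).astype(float)
    d=np.c_[(uv[:,0]-c["cx"])/f,(uv[:,1]-c["cy"])/f,np.ones(len(uv))]@c["R"]
    o=-c["R"].T@c["t"]; return o+d*((z-o[2])/d[:,2])[:,None]
def cloud(n,d):
    c,f=cam(n); v,u=np.mgrid[:384,:512]
    P=np.stack([(u-c["cx"])/f*d,(v-c["cy"])/f*d,d],-1); return (P-c["t"])@c["R"]
def proj(n,X):
    c,f=cam(n); q=np.atleast_2d(X)@c["R"].T+c["t"]; return q[:,:2]/q[:,2:]*f+[c["cx"],c["cy"]]
def big(m):
    n,l,s,_=cv2.connectedComponentsWithStats(m.astype(np.uint8)); return l==1+np.argmax(s[1:,4])
E
python3 - <<'E'
from h import *
np.set_printoptions(precision=4,suppress=True)
z=np.load("top0.npz");p,d=z["p"].astype(int),z["d"]
W=cloud("top",d); R,G,B=p[...,0],p[...,1],p[...,2]
def roi(m,u0,u1,v0,v1):
    o=np.zeros_like(m);o[v0:v1,u0:u1]=m[v0:v1,u0:u1];return o
def rect(name,m,zz):
    v,u=np.nonzero(m);X=ray("top",np.c_[u,v],zz)[:,:2]
    r=cv2.minAreaRect(X.astype(np.float32)*1000); print(name,m.sum(),r,"depth z",np.median(W[m][:,2]))
rect("rib",big(roi((B>R+50)&(B>G+30),300,350,110,215)),.036)
pl=big(roi((np.minimum(np.minimum(R,G),B)>175)|((B>R+50)),303,352,115,212)); rect("plate",pl,.005)
rect("cup",big(roi((R>G+35),340,380,130,165)),.05)
rect("pot",big(roi(R+G+B<160,285,315,170,200)),.048)
# case rim from depth
m=(abs(W[...,2]-.085)<.008); m=roi(m,110,275,140,225); 
v,u=np.nonzero(m);X=W[m];print(len(u))
r=cv2.minAreaRect(X[:,:2].astype(np.float32)*1000);print("rim",r,cv2.boxPoints(r))
pl=p[:].astype(np.uint8)[:,:,::-1]
a=cv2.resize(pl[100:225,285:385],None,fx=4,fy=4,interpolation=cv2.INTER_CUBIC)
b=cv2.resize(pl[100:225,95:260],None,fx=2.4,fy=4,interpolation=cv2.INTER_CUBIC)
cv2.imwrite("pics/crop1.png",np.hstack([a,b]))
E
```

```text
rib 278 ((551.8138427734375, -214.09628295898438), (194.5798797607422, 11.969683647155762), 14.513466835021973) depth z 0.035401549039289396
plate 278 ((556.5750732421875, -220.9560546875), (200.4557647705078, 12.331143379211426), 14.513466835021973) depth z 0.035401549039289396
cup 27 ((583.5708618164062, -284.767578125), (40.146846771240234, 12.320412635803223), 42.72551727294922) depth z 0.04866929470315462
pot 138 ((487.507080078125, -120.5311279296875), (34.02164077758789, 37.02304458618164), 88.11774444580078) depth z 0.04781986441345901
1010
rim ((520.5701904296875, 175.1515655517578), (200.18511962890625, 320.8663024902344), 5.168188095092773) [[406.4328 325.9162]
 [435.3363   6.3544]
 [634.7076  24.3869]
 [605.8041 343.9488]]
```

View pics/crop1.png

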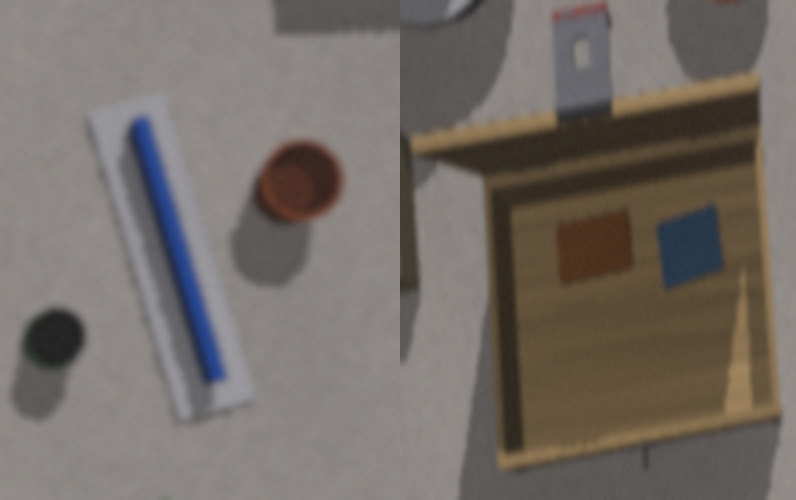

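The crop confirms the choice: an aluminium plate with a blue rib. The cup is to its right, the pot to its left. The case rim measures 200 x 321, so its pose is reliable. The rib centre is (0.552,-0.214) at 14.5°, and I'm now moving above it.

Call:
play_rows(moves=[{"delta_rot":[0,0,0.606],"xyz":[0,0,0],"grip":0},{"delta_rot":[0,0,0],"xyz":[0.96,-0.504,0],"grip":0},{"delta_rot":[0,0,0],"xyz":[0.96,-0.504,0],"grip":0},{"delta_rot":[0,0,0],"xyz":[0.96,-0.504,0],"grip":0},{"delta_rot":[0,0,0],"xyz":[0.96,-0.504,0],"grip":0},{"delta_rot":[0,0,0],"xyz":[0.96,-0.504,0],"grip":0},{"delta_rot":[0,0,0],"xyz":[0.96,-0.504,0],"grip":0},{"delta_rot":[0,0,0],"xyz":[0.96,-0.504,0],"grip":0},{"delta_rot":[0,0,0],"xyz":[0.96,-0.504,0],"grip":0},{"delta_rot":[0,0,0],"xyz":[0.96,-0.504,0],"grip":0},{"delta_rot":[0,0,0],"xyz":[0.96,-0.504,0.4],"grip":0},{"delta_rot":[0,0,0],"xyz":[0.96,-0.504,0.4],"grip":0},{"delta_rot":[0,0,0],"xyz":[0.96,-0.504,0.4],"grip":0},{"delta_rot":[0,0,0],"xyz":[0.96,-0.504,0.4],"grip":0},{"delta_rot":[0,0,0],"xyz":[0.96,-0.504,0.4],"grip":0},{"delta_rot":[0,0,0],"xyz":[0.96,-0.504,0.4],"grip":0},{"delta_rot":[0,0,0],"xyz":[0.96,-0.504,0.4],"grip":0},{"delta_rot":[0,0,0],"xyz":[0.96,-0.504,0.4],"grip":0},{"delta_rot":[0,0,0],"xyz":[0.96,-0.504,0.4],"grip":0},{"delta_rot":[0,0,0],"xyz":[0,0,0],"grip":0}])

```text
t: 2.1
ee_pos: [0.5527, -0.2119, 0.1391]
ee_rot: [0.992, 0.128, -0.001, -0.001]
force: [-0.0, -0.6, -0.5]
finger_gap: 0.504
finger_force: 0.0
```

Call:
play_rows(moves=[{"delta_rot":[0,0,0],"xyz":[0,0.07,0.8],"grip":0},{"delta_rot":[0,0,0],"xyz":[0,0,0.8],"grip":0},{"delta_rot":[0,0,0],"xyz":[0,0,0.8],"grip":0},{"delta_rot":[0,0,0],"xyz":[0,0,0.8],"grip":0},{"delta_rot":[0,0,0],"xyz":[0,0,0.8],"grip":0},{"delta_rot":[0,0,0],"xyz":[0,0,0.6],"grip":0},{"delta_rot":[0,0,0],"xyz":[0,0,0.44],"grip":0},{"delta_rot":[0,0,0],"xyz":[0,0,0],"grip":0},{"delta_rot":[0,0,0],"xyz":[0,0,0],"grip":-1},{"delta_rot":[0,0,0],"xyz":[0,0,0],"grip":-1},{"delta_rot":[0,0,0],"xyz":[0,0,0],"grip":-1},{"delta_rot":[0,0,0],"xyz":[0,0,0],"grip":-1},{"delta_rot":[0,0,0],"xyz":[0,0,0],"grip":-1},{"delta_rot":[0,0,0],"xyz":[0,0,0],"grip":-1},{"delta_rot":[0,0,0],"xyz":[0,0,0],"grip":-1},{"delta_rot":[0,0,0],"xyz":[0,0,0],"grip":-1}], grip_force=60)

```text
t: 3.7
ee_pos: [0.5532, -0.2168, 0.0165]
ee_rot: [0.992, 0.126, 0.001, 0.001]
force: [-1.2, -0.2, 5.8]
finger_gap: 0.126
finger_force: 62.6
```

Call:
play_rows(moves=[{"delta_rot":[0,0,0],"xyz":[0,0,-0.4],"grip":-1},{"delta_rot":[0,0,0],"xyz":[0,0,-0.8],"grip":-1},{"delta_rot":[0,0,0],"xyz":[0,0,-1],"grip":-1},{"delta_rot":[0,0,0],"xyz":[0,0,-1],"grip":-1},{"delta_rot":[0,0,0],"xyz":[0,0,-1],"grip":-1},{"delta_rot":[0,0,0],"xyz":[0,0,-1],"grip":-1},{"delta_rot":[0,0,0],"xyz":[0,0,-1],"grip":-1},{"delta_rot":[0,0,-0.9],"xyz":[0,0,0],"grip":-1},{"delta_rot":[0,0,-0.9],"xyz":[0,0,0],"grip":-1},{"delta_rot":[0,0,-0.9],"xyz":[0,0,0],"grip":-1},{"delta_rot":[0,0,-0.9],"xyz":[0,0,0],"grip":-1},{"delta_rot":[0,0,-0.9],"xyz":[0,0,0],"grip":-1},{"delta_rot":[0,0,-0.9],"xyz":[0,0,0],"grip":-1},{"delta_rot":[0,0,-0.9],"xyz":[0,0,0],"grip":-1},{"delta_rot":[0,0,-0.9],"xyz":[0,0,0],"grip":-1},{"delta_rot":[0,0,-0.9],"xyz":[0,0,0],"grip":-1},{"delta_rot":[0,0,-0.9],"xyz":[0,0,0],"grip":-1},{"delta_rot":[0,0,-0.9],"xyz":[0,0,0],"grip":-1},{"delta_rot":[0,0,0],"xyz":[0,0,0],"grip":-1},{"delta_rot":[0,0,0],"xyz":[0,0,0],"grip":-1}])

```text
t: 5.7
ee_pos: [0.5522, -0.2164, 0.1703]
ee_rot: [0.685, 0.729, -0.0, -0.0]
force: [0.1, 0.2, -1.7]
finger_gap: 0.12
finger_force: 61.5
```

```bash
cat >> h.py <<'E'
from scipy.spatial.transform import Rotation as Ro
C0=np.array([.5206,.1752,0]); YAW=np.radians(5.17); RC=Ro.from_euler("z",YAW).as_matrix()
def incase(X): return (np.asarray(X)-C0)@RC
def world(c): return C0+RC@np.asarray(c,float)
def go(target):
    s=manip.state(); R=Ro.from_quat(s["ee_rot"]).as_matrix()
    print("tcp case",incase(s["ee_pos"]).round(4),"axes x",(RC.T@R[:,0]).round(3),"z",(RC.T@R[:,2]).round(3))
    print("tool units",(R.T@(world(target)-s["ee_pos"])/.025).round(2), "force case",(RC.T@s["force"]).round(1),"gap",round(s["finger_gap"],3))
E
python3 - <<'E'
from h import *
go([-.052,0,.17])
p,d=manip.get_image("side");cv2.imwrite("pics/held.png",p[:,:,::-1])
E
```

```text
tcp case [-0.0038 -0.3928  0.1703] axes x [0.028 1.    0.   ] z [-0.  0. -1.]
tool units [ 1.565e+01 -2.370e+00  1.000e-02] force case [ 0.1  0.2 -1.7] gap 0.12
```

View pics/held.png

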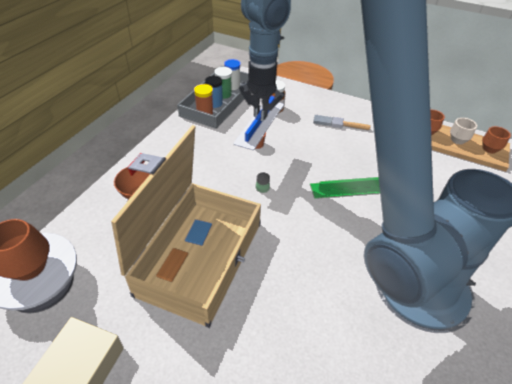

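The straightedge hangs level from the gripper at about (260,125), and the cup and pot are untouched. Next I carry it over the case.

Call:
play_rows(moves=[{"delta_rot":[0,0,-0.2],"xyz":[0,0,0],"grip":-1},{"delta_rot":[0,0,0],"xyz":[0.6,-0.2,0],"grip":-1},{"delta_rot":[0,0,0],"xyz":[1,-0.2,0],"grip":-1},{"delta_rot":[0,0,0],"xyz":[1,-0.2,0],"grip":-1},{"delta_rot":[0,0,0],"xyz":[1,-0.2,0],"grip":-1},{"delta_rot":[0,0,0],"xyz":[1,-0.2,0],"grip":-1},{"delta_rot":[0,0,0],"xyz":[1,-0.2,0],"grip":-1},{"delta_rot":[0,0,0],"xyz":[1,-0.2,0],"grip":-1},{"delta_rot":[0,0,0],"xyz":[1,-0.2,0],"grip":-1},{"delta_rot":[0,0,0],"xyz":[1,-0.2,0],"grip":-1},{"delta_rot":[0,0,0],"xyz":[1,-0.13,0],"grip":-1},{"delta_rot":[0,0,0],"xyz":[1,0,0],"grip":-1},{"delta_rot":[0,0,0],"xyz":[1,0,0],"grip":-1},{"delta_rot":[0,0,0],"xyz":[1,0,0],"grip":-1},{"delta_rot":[0,0,0],"xyz":[1,0,0],"grip":-1},{"delta_rot":[0,0,0],"xyz":[1,0,0],"grip":-1},{"delta_rot":[0,0,0],"xyz":[0.8,0,0],"grip":-1},{"delta_rot":[0,0,0],"xyz":[0.3,0,0],"grip":-1},{"delta_rot":[0,0,0],"xyz":[0,0,0],"grip":-1}])

```text
t: 7.65
ee_pos: [0.468, 0.1704, 0.1703]
ee_rot: [0.673, 0.74, -0.0, 0.0]
force: [0.2, -0.5, -1.4]
finger_gap: 0.124
finger_force: 61.5
```

```bash
python3 - <<'E'
from h import *
go([-.052,0,.04])
z=np.load("top0.npz");p,d=z["p"].astype(int),z["d"]
# lid & hasp points from both initial clouds, in case frame
for n in("top","side"):
    z=np.load(n+"0.npz");W=incase(cloud(n,z["d"]));
    m=(W[...,2]>.1)&(W[...,2]<.35)&(abs(W[...,1])<.17)&(W[...,0]>-.05)&(W[...,0]<.25)
    X=W[m]
    for a,b in((.1,.15),(.15,.2),(.2,.25),(.25,.275),(.275,.31)):
        q=X[(X[:,2]>a)&(X[:,2]<b)]; print(n,a,len(q),np.percentile(q[:,0],[2,25,50,75,98]).round(3) if len(q) else "")
    # red lip & grey hasp
    R,G,B=[z["p"][...,i].astype(int) for i in range(3)]
    r=m&(R>G+50)&(R>B+50)&(abs(W[...,1])<.04); print("red",r.sum(),np.median(W[r],0) if r.any() else "")
    g=m&(abs(R-B)<25)&(abs(W[...,1])<.04)&(W[...,2]>.2)
    if g.any(): print("hasp",g.sum(),W[g].min(0).round(3),W[g].max(0).round(3))
p,d=manip.get_image("top");np.savez("top1.npz",p=p,d=d)
R,G,B=[p[...,i].astype(int) for i in range(3)]
W=cloud("top",d);m=(B>R+50)&(B>G+30)&(W[...,2]>.1)&(np.abs(incase(W)[...,1])<.2)
X=incase(W[m]);print("rib held",len(X),cv2.minAreaRect((X[:,:2]*1000).astype(np.float32)),np.median(X[:,2]))
E
```

```text
tcp case [-0.0528 -0.      0.1703] axes x [-0.004  1.    -0.   ] z [ 0. -0. -1.]
tool units [0.   0.03 5.21] force case [ 0.2 -0.5 -1.4] gap 0.124
top 0.1 241 [0.091 0.092 0.094 0.096 0.098]
top 0.15 291 [0.083 0.085 0.087 0.089 0.09 ]
top 0.2 340 [0.076 0.078 0.08  0.082 0.083]
top 0.25 202 [0.073 0.074 0.075 0.075 0.13 ]
top 0.275 1234 [0.072 0.075 0.08  0.101 0.134]
red 0 
hasp 743 [ 0.071 -0.04   0.2  ] [0.137 0.039 0.295]
side 0.1 981 [0.093 0.095 0.097 0.099 0.102]
side 0.15 1111 [0.086 0.088 0.09  0.092 0.095]
side 0.2 1274 [0.079 0.081 0.083 0.084 0.087]
side 0.25 743 [0.075 0.076 0.077 0.078 0.133]
side 0.275 1165 [0.074 0.076 0.08  0.098 0.136]
red 35 [0.13269254 0.02611723 0.2669248 ]
hasp 470 [ 0.073 -0.023  0.26 ] [0.139 0.03  0.293]
rib held 162 ((-78.21752166748047, -97.5926742553711), (155.64349365234375, 48.334354400634766), 57.35409927368164) 0.18944826758619523
```

Call:
play_rows(moves=[{"delta_rot":[0,0,0],"xyz":[0,0,0.5],"grip":-1},{"delta_rot":[0,0,0],"xyz":[0,0,0.8],"grip":-1},{"delta_rot":[0,0,0],"xyz":[0,0,0.8],"grip":-1},{"delta_rot":[0,0,0],"xyz":[0,0,0.8],"grip":-1},{"delta_rot":[0,0,0],"xyz":[0,0,0.8],"grip":-1},{"delta_rot":[0,0,0],"xyz":[0,0,0.8],"grip":-1},{"delta_rot":[0,0,0],"xyz":[0,0,0.6],"grip":-1},{"delta_rot":[0,0,0],"xyz":[0,0,0.4],"grip":-1},{"delta_rot":[0,0,0],"xyz":[0,0,0],"grip":-1},{"delta_rot":[0,0,0],"xyz":[0,0,0],"grip":-1}])

```text
t: 8.7
ee_pos: [0.47, 0.1695, 0.0335]
ee_rot: [0.674, 0.739, 0.001, 0.001]
force: [3.8, 0.2, -1.4]
finger_gap: 0.126
finger_force: 64.0
```

```bash
python3 - <<'E'
from h import *
go([-.062,0,.025])
E
```

```text
tcp case [-0.0509 -0.0011  0.0335] axes x [-0.001  1.    -0.   ] z [ 0.003 -0.    -1.   ]
tool units [ 0.05 -0.44  0.34] force case [ 3.8 -0.2 -1.4] gap 0.126
```

```bash
python3 - <<'E'
from h import *
o=[]
for n,(u0,u1,v0,v1) in (("top",(110,270,120,240)),("side",(110,290,150,330))):
    p,d=manip.get_image(n);np.savez(n+"2.npz",p=p,d=d)
    o.append(cv2.resize(p[v0:v1,u0:u1,::-1],(400,480 if n=="side" else 300),interpolation=cv2.INTER_CUBIC))
o[0]=np.vstack([o[0],np.zeros((180,400,3),np.uint8)])
cv2.imwrite("pics/in.png",np.hstack(o))
E
```

```text
(no output)
```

View pics/in.png

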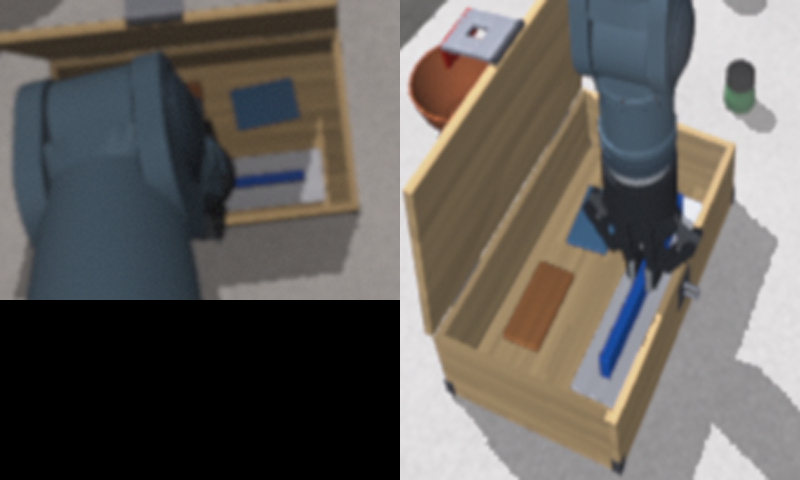

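```bash
python3 - <<'E'
from h import *
np.set_printoptions(precision=4,suppress=True)
for n in("top","side"):
    z=np.load(n+"2.npz");p,d=z["p"],z["d"];R,G,B=[p[...,i].astype(int) for i in range(3)]
    W=incase(cloud(n,d)); m=(B>R+60)&(B>G+40)&(abs(W[...,1])<.15)&(W[...,0]<0)&(W[...,0]>-.1)&(W[...,2]>.02)
    X=W[m]; top=X[X[:,2]>np.percentile(X[:,2],98)-.006]
    print(n,len(X),"z",np.percentile(X[:,2],[5,50,95]))
    k=np.polyfit(top[:,1],top[:,0],1);print(" rib line x=%.4f at y0, slope %.4f"%(k[1],k[0]),top[:,1].min(),top[:,1].max())
    for s in(-1,1):
        q=top[top[:,1]*s>.03]
        if len(q): print("  side",s,q.mean(0),len(q))
    # black gripper bits low and near the wall
    g=(R+G+B<190)&(abs(W[...,1])<.05)&(W[...,0]<-.06)&(W[...,0]>-.13)&(W[...,2]>.03)&(W[...,2]<.2)
    for a in np.arange(.04,.16,.02):
        q=W[g&(W[...,2]>a)&(W[...,2]<a+.02)]
        if len(q): print("  grip z",round(a,2),len(q),"minx",np.percentile(q[:,0],3))
    f=(abs(W[...,2]-.085)<.004)&(abs(W[...,1])<.14)&(W[...,0]<-.06); q=W[f]; print("  front wall top x",np.percentile(q[:,0],[5,50,95]))
E
```

```text
top 45 z [0.0491 0.0525 0.0557]
 rib line x=-0.0531 at y0, slope -0.0115 -0.09653201605731221 -0.031225445179708537
  side -1 [-0.0524 -0.0627  0.0533] 38
  grip z 0.08 9 minx -0.08795836133014691
  grip z 0.1 13 minx -0.1035453221944718
  grip z 0.12 62 minx -0.11439383644714958
  grip z 0.14 11 minx -0.09543275152430888
  front wall top x [-0.4928 -0.0973 -0.0922]
side 298 z [0.0322 0.0507 0.0538]
 rib line x=-0.0507 at y0, slope 0.0014 -0.09694769192732368 0.10240541848573569
  side -1 [-0.0537 -0.0914  0.0512] 8
  side 1 [-0.0508  0.067   0.0518] 133
  grip z 0.04 16 minx -0.0989940808904457
  grip z 0.06 23 minx -0.09892328905693519
  grip z 0.08 87 minx -0.09172987660665834
  grip z 0.1 66 minx -0.10436636221563995
  grip z 0.12 102 minx -0.11274838014114927
  grip z 0.14 64 minx -0.09107409151345595
  front wall top x [-0.5205 -0.0943 -0.0721]
```

The picture shows the straightedge inside and parallel, but its rib is at x≈-0.052. The gripper's linkage meets the wall top (690,250 in the crop), so a gripped placement cannot get flush. Plan: release a little farther back, then push with the fingers, the gripper turned 90°.

```bash
python3 - <<'E'
from h import *
np.set_printoptions(precision=4,suppress=True)
z=np.load("top0.npz");p=z["p"];R,G,B=[p[...,i].astype(int) for i in range(3)]
for nm,m,h in(("tile",(B>R+20),.016),("woodrib",(R>G+30)&(R<140),.018)):
    k=np.zeros_like(m);k[145:180,150:235]=m[145:180,150:235];k=big(k)
    v,u=np.nonzero(k);X=incase(ray("top",np.c_[u,v],h));print(nm,k.sum(),X.min(0),X.max(0))
go([-.038,0,.0245])
E
```

```text
tile 346 [ 0.0145 -0.0997  0.016 ] [ 0.0627 -0.0287  0.016 ]Traceback (most recent call last):
  File "<stdin>", line 5, in <module>
  File "h.py", line 16, in big
    n,l,s,_=cv2.connectedComponentsWithStats(m.astype(np.uint8)); return l==1+np.argmax(s[1:,4])
                                                                              ~~~~~~~~~^^^^^^^^^
    return _wrapfunc(a, 'argmax', axis=axis, out=out, **kwds)
    return bound(*args, **kwds)
ValueError: attempt to get argmax of an empty sequence
```

Call:
play_rows(moves=[{"delta_rot":[0,0,0],"xyz":[0,0.3,0],"grip":-1},{"delta_rot":[0,0,0],"xyz":[0,0.37,0],"grip":-1},{"delta_rot":[0,0,0],"xyz":[0,0,0],"grip":-1},{"delta_rot":[0,0,0],"xyz":[0,0,0.15],"grip":-1},{"delta_rot":[0,0,0],"xyz":[0,0,0.1],"grip":-1},{"delta_rot":[0,0,0],"xyz":[0,0,0.1],"grip":-1},{"delta_rot":[0,0,0],"xyz":[0,0,0],"grip":-1},{"delta_rot":[0,0,0],"xyz":[0,0,0],"grip":-1}])

```text
t: 9.6
ee_pos: [0.4839, 0.1713, 0.0245]
ee_rot: [0.674, 0.739, -0.0, -0.0]
force: [-3.2, -1.1, 5.5]
finger_gap: 0.123
finger_force: 65.1
```

```bash
python3 - <<'E'
from h import *
go([-.038,0,.0245])
E
```

```text
tcp case [-0.0369 -0.0006  0.0245] axes x [-0.003  1.    -0.   ] z [-0.001 -0.    -1.   ]
tool units [ 0.02 -0.04  0.  ] force case [-3.3 -0.8  5.5] gap 0.123
```

Call:
play_rows(moves=[{"delta_rot":[0,0,0],"xyz":[0,0,0],"grip":-0.55},{"delta_rot":[0,0,0],"xyz":[0,0,0],"grip":-0.55},{"delta_rot":[0,0,0],"xyz":[0,0,0],"grip":-0.55},{"delta_rot":[0,0,0],"xyz":[0,0,-0.4],"grip":-0.55},{"delta_rot":[0,0,0],"xyz":[0,0,-0.8],"grip":-0.55},{"delta_rot":[0,0,0],"xyz":[0,0,-1],"grip":-0.55},{"delta_rot":[0,0,0],"xyz":[0,0,-1],"grip":-0.55},{"delta_rot":[0,0,0],"xyz":[0,0,-1],"grip":-0.55}])

```text
t: 10.4
ee_pos: [0.4848, 0.1715, 0.1307]
ee_rot: [0.674, 0.739, 0.0, 0.0]
force: [0.8, 0.1, 0.0]
finger_gap: 0.226
finger_force: 0.0
```

Call:
play_rows(moves=[{"delta_rot":[0,0,-0.95],"xyz":[0,0,0],"grip":0.2},{"delta_rot":[0,0,-0.95],"xyz":[0,0,0],"grip":0.2},{"delta_rot":[0,0,-0.95],"xyz":[0,0,0],"grip":0.2},{"delta_rot":[0,0,-0.95],"xyz":[0,0,0],"grip":0.2},{"delta_rot":[0,0,-0.95],"xyz":[0,0,0],"grip":0.2},{"delta_rot":[0,0,-0.95],"xyz":[0,0,0],"grip":0.2},{"delta_rot":[0,0,-0.95],"xyz":[0,0,0],"grip":0.2},{"delta_rot":[0,0,-0.95],"xyz":[0,0,0],"grip":0.2},{"delta_rot":[0,0,-0.95],"xyz":[0,0,0],"grip":0.2},{"delta_rot":[0,0,-0.95],"xyz":[0,0,0],"grip":0.2},{"delta_rot":[0,0,-0.95],"xyz":[0,0,0],"grip":0.2},{"delta_rot":[0,0,-0.8],"xyz":[0,0,0],"grip":0.2},{"delta_rot":[0,0,0],"xyz":[0,0,0],"grip":0.2},{"delta_rot":[0,0,0],"xyz":[0,0,0],"grip":0.2}])

```text
t: 11.8
ee_pos: [0.4849, 0.1715, 0.1295]
ee_rot: [-0.045, 0.999, 0.0, 0.0]
force: [0.0, 0.3, 1.1]
finger_gap: 0.603
finger_force: 0.0
```

```bash
cat >> h.py <<'E'
def rib(names=("top","side")):
    for n in names:
        p,d=manip.get_image(n);np.savez(n+"L.npz",p=p,d=d);R,G,B=[p[...,i].astype(int) for i in range(3)]
        W=incase(cloud(n,d)); m=(B>R+60)&(B>G+40)&(abs(W[...,1])<.15)&(W[...,0]<0)&(W[...,0]>-.1)&(W[...,2]>.02)
        X=W[m]; top=X[abs(X[:,2]-.044)<.005]
        for s in(-1,0,1):
            q=top[top[:,1]*s>.06] if s else top
            if len(q)>3: print(n,s,q.mean(0).round(4),len(q),q[:,1].min().round(3),q[:,1].max().round(3))
E
python3 - <<'E'
from h import *
go([-.008,0,.02])
rib()
E
```

```text
tcp case [-0.0359 -0.0005  0.1295] axes x [-1.    -0.    -0.001] z [ 0.001 -0.    -1.   ]
tool units [-1.11  0.02  4.38] force case [0.1 0.3 1.1] gap 0.603
top -1 [-0.0381 -0.0765  0.0436] 23 -0.097 -0.06
top 0 [-0.0382 -0.0609  0.0432] 43 -0.097 -0.026
side -1 [-0.0366 -0.0774  0.0429] 50 -0.095 -0.06
side 0 [-0.0369  0.0105  0.0427] 322 -0.095 0.102
side 1 [-0.037   0.0816  0.0426] 81 0.06 0.102
```

Call:
play_rows(moves=[{"delta_rot":[0,0,0],"xyz":[-0.6,0,0],"grip":0.2},{"delta_rot":[0,0,0],"xyz":[-0.51,0,0],"grip":0.2},{"delta_rot":[0,0,0],"xyz":[0,0,0.8],"grip":0.2},{"delta_rot":[0,0,0],"xyz":[0,0,0.9],"grip":0.2},{"delta_rot":[0,0,0],"xyz":[0,0,0.9],"grip":0.2},{"delta_rot":[0,0,0],"xyz":[0,0,0.9],"grip":0.2},{"delta_rot":[0,0,0],"xyz":[0,0,0.6],"grip":0.2},{"delta_rot":[0,0,0],"xyz":[0,0,0.2],"grip":0.2},{"delta_rot":[0,0,0],"xyz":[0,0,0],"grip":0.2},{"delta_rot":[0,0,0],"xyz":[0.2,0,0],"grip":0.2},{"delta_rot":[0,0,0],"xyz":[0.2,0,0],"grip":0.2},{"delta_rot":[0,0,0],"xyz":[0.2,0,0],"grip":0.2},{"delta_rot":[0,0,0],"xyz":[0.2,0,0],"grip":0.2},{"delta_rot":[0,0,0],"xyz":[0.2,0,0],"grip":0.2},{"delta_rot":[0,0,0],"xyz":[0.2,0,0],"grip":0.2},{"delta_rot":[0,0,0],"xyz":[0.1,0,0],"grip":0.2},{"delta_rot":[0,0,0],"xyz":[0,0,0],"grip":0.2}])

```text
t: 13.6
ee_pos: [0.4794, 0.1709, 0.0215]
ee_rot: [-0.046, 0.999, -0.0, -0.0]
force: [1.5, -0.6, -0.2]
finger_gap: 0.601
finger_force: 0.6
```

```bash
python3 - <<'E'
from h import *
go([-.045,0,.02])
rib()
E
```

```text
tcp case [-0.0414 -0.0005  0.0215] axes x [-1.    -0.002  0.001] z [-0.001 -0.    -1.   ]
tool units [0.14 0.02 0.06] force case [ 1.4 -0.8 -0.2] gap 0.601
top -1 [-0.0595 -0.0776  0.0433] 21 -0.095 -0.061
top 0 [-0.0594 -0.0545  0.0433] 52 -0.095 -0.018
side -1 [-0.058  -0.0771  0.0426] 45 -0.096 -0.061
side 0 [-0.0582  0.0118  0.0429] 322 -0.096 0.102
side 1 [-0.0584  0.0813  0.0427] 83 0.06 0.102
```

Nearly there: the rib is at -0.058 to -0.0595 and the push force is still just sliding friction. I'll push on against the wall.

Call:
play_rows(moves=[{"delta_rot":[0,0,0],"xyz":[0.1,0,0],"grip":0.2},{"delta_rot":[0,0,0],"xyz":[0.1,0,0],"grip":0.2},{"delta_rot":[0,0,0],"xyz":[0.1,0,0],"grip":0.2},{"delta_rot":[0,0,0],"xyz":[0,0,0],"grip":0.2}])

```text
t: 14.1
ee_pos: [0.4765, 0.1706, 0.023]
ee_rot: [-0.046, 0.999, -0.0, 0.004]
force: [6.1, 0.3, 1.1]
finger_gap: 0.597
finger_force: 3.4
```

```bash
python3 - <<'E'
from h import *
go([-.045,0,.02])
rib()
E
```

```text
tcp case [-0.0444 -0.0006  0.023 ] axes x [-1.    -0.002 -0.007] z [ 0.007 -0.    -1.   ]
tool units [0.03 0.02 0.12] force case [ 6.1 -0.2  1.1] gap 0.597
top -1 [-0.0629 -0.0785  0.0453] 17 -0.095 -0.061
top 0 [-0.0627 -0.0535  0.0448] 45 -0.095 -0.021
side -1 [-0.062  -0.078   0.0439] 48 -0.096 -0.062
side 0 [-0.0617  0.0093  0.044 ] 333 -0.096 0.101
side 1 [-0.0616  0.0823  0.0438] 80 0.061 0.101
```

Call:
play_rows(moves=[{"delta_rot":[0,0,0],"xyz":[-0.3,0,0],"grip":0.2},{"delta_rot":[0,0,0],"xyz":[-0.6,0,0],"grip":0.2},{"delta_rot":[0,0,0],"xyz":[0,0,0],"grip":0.2},{"delta_rot":[0,0,0],"xyz":[0,0,-0.6],"grip":0.2},{"delta_rot":[0,0,0],"xyz":[0,0,-1],"grip":0.2},{"delta_rot":[0,0,0],"xyz":[0,0,-1],"grip":0.2},{"delta_rot":[0,0,0],"xyz":[0,0,-1],"grip":0.2},{"delta_rot":[0,0,0],"xyz":[0,0,-1],"grip":-1},{"delta_rot":[0,0,0],"xyz":[0,0,-1],"grip":-1},{"delta_rot":[0,0,0],"xyz":[0,0,0],"grip":-1},{"delta_rot":[0,0,0],"xyz":[0,0,0],"grip":-1}])

```text
t: 15.3
ee_pos: [0.4941, 0.1724, 0.1611]
ee_rot: [-0.046, 0.999, -0.0, -0.001]
force: [0.3, 0.7, -1.6]
finger_gap: -0.001
finger_force: 0.0
```

```bash
python3 - <<'E'
from h import *
go([.2,-.08,.3])
rib()
print(manip.state()["joints"].round(3))
E
```

```text
tcp case [-0.0266 -0.0004  0.1611] axes x [-1.    -0.003  0.001] z [-0.001 -0.    -1.   ]
tool units [-9.05 -3.21 -5.57] force case [ 0.3  0.6 -1.6] gap -0.001
top -1 [-0.0618 -0.0784  0.0435] 26 -0.098 -0.061
top 0 [-0.0618 -0.013   0.0432] 117 -0.098 0.07
top 1 [-0.0612  0.0656  0.0422] 5 0.061 0.07
side -1 [-0.0604 -0.0773  0.0425] 45 -0.096 -0.061
side 0 [-0.0603  0.0121  0.0427] 324 -0.096 0.101
side 1 [-0.0604  0.0816  0.0428] 83 0.061 0.101
[ 0.214  0.307 -0.208  1.059  0.     0.122]
```

The straightedge is flush: rib at about -0.061, parallel and at the right height. Next is the lid, pushed from behind at y=-0.1 to clear the hasp.

Call:
play_rows(moves=[{"delta_rot":[0,0,0],"xyz":[0,-0.57,-0.91],"grip":-1},{"delta_rot":[0,0,0],"xyz":[0,-0.57,-0.91],"grip":-1},{"delta_rot":[0,0,0],"xyz":[0,-0.57,-0.91],"grip":-1},{"delta_rot":[0,0,0],"xyz":[0,-0.57,-0.91],"grip":-1},{"delta_rot":[0,0,0],"xyz":[0,-0.57,-0.91],"grip":-1},{"delta_rot":[0,0,0],"xyz":[0,-0.57,-0.91],"grip":-1},{"delta_rot":[0,0,0],"xyz":[0,-0.57,-0.91],"grip":-1},{"delta_rot":[0,0,0],"xyz":[-0.92,0,0],"grip":-1},{"delta_rot":[0,0,0],"xyz":[-0.92,0,0],"grip":-1},{"delta_rot":[0,0,0],"xyz":[-0.92,0,0],"grip":-1},{"delta_rot":[0,0,0],"xyz":[-0.92,0,0],"grip":-1},{"delta_rot":[0,0,0],"xyz":[-0.92,0,0],"grip":-1},{"delta_rot":[0,0,0],"xyz":[-0.92,0,0],"grip":-1},{"delta_rot":[0,0,0],"xyz":[-0.92,0,0],"grip":-1},{"delta_rot":[0,0,0],"xyz":[0,0,0],"grip":-1},{"delta_rot":[0,0,0],"xyz":[0,0,0],"grip":-1}])

```text
t: 17.0
ee_pos: [0.6641, 0.0879, 0.3185]
ee_rot: [-0.046, 0.999, -0.0, -0.002]
force: [-0.0, 0.6, 0.4]
finger_gap: 0.001
finger_force: 0.0
```

```bash
python3 - <<'E'
from h import *
go([.13,-.1,.25])
def tcp(th,r=.17,off=.011,dep=0):
    return np.array([.1-r*np.cos(th)+(.01-dep)*np.sin(th)+off, .085+r*np.sin(th)+(.01-dep)*np.cos(th)])
prev=None
for th in list(np.arange(1.4,0.01,-.1))+[0]:
    P=tcp(th,dep=.003); 
    if prev is not None: print(round(th,2),P.round(3),"units x,z",(np.array([-(P-prev)[0],-(P-prev)[1]])/.025).round(2))
    else: print(P)
    prev=P
E
```

```text
tcp case [ 0.135  -0.0998  0.3185] axes x [-1.    -0.002  0.004] z [-0.004  0.    -1.   ]
tool units [ 0.19 -0.01  2.74] force case [0.  0.6 0.4] gap 0.001
[0.08900373 0.25371622]
1.3 [0.072 0.251] units x,z [0.67 0.12]
1.2 [0.056 0.246] units x,z [0.65 0.19]
1.1 [0.04 0.24] units x,z [0.63 0.25]
1.0 [0.025 0.232] units x,z [0.6  0.31]
0.9 [0.011 0.223] units x,z [0.57 0.37]
0.8 [-0.002  0.212] units x,z [0.53 0.43]
0.7 [-0.015  0.2  ] units x,z [0.48 0.48]
0.6 [-0.025  0.187] units x,z [0.43 0.52]
0.5 [-0.035  0.173] units x,z [0.38 0.56]
0.4 [-0.043  0.158] units x,z [0.32 0.6 ]
0.3 [-0.049  0.142] units x,z [0.26 0.63]
0.2 [-0.054  0.126] units x,z [0.2  0.65]
0.1 [-0.057  0.109] units x,z [0.13 0.67]
0 [-0.059  0.092] units x,z [0.06 0.68]
```

Call:
play_rows(moves=[{"delta_rot":[0,0,0],"xyz":[0,0,0.9],"grip":-1},{"delta_rot":[0,0,0],"xyz":[0,0,0.9],"grip":-1},{"delta_rot":[0,0,0],"xyz":[0,0,0.8],"grip":-1},{"delta_rot":[0,0,0],"xyz":[0.46,0,0],"grip":-1},{"delta_rot":[0,0,0],"xyz":[0.46,0,0],"grip":-1},{"delta_rot":[0,0,0],"xyz":[0.46,0,0],"grip":-1},{"delta_rot":[0,0,0],"xyz":[0.46,0,0],"grip":-1},{"delta_rot":[0,0,0],"xyz":[0.34,0,0.06],"grip":-1},{"delta_rot":[0,0,0],"xyz":[0.34,0,0.06],"grip":-1},{"delta_rot":[0,0,0],"xyz":[0.32,0,0.1],"grip":-1},{"delta_rot":[0,0,0],"xyz":[0.32,0,0.1],"grip":-1},{"delta_rot":[0,0,0],"xyz":[0.32,0,0.12],"grip":-1},{"delta_rot":[0,0,0],"xyz":[0.32,0,0.12],"grip":-1},{"delta_rot":[0,0,0],"xyz":[0.3,0,0.15],"grip":-1},{"delta_rot":[0,0,0],"xyz":[0.3,0,0.15],"grip":-1},{"delta_rot":[0,0,0],"xyz":[0.28,0,0.19],"grip":-1},{"delta_rot":[0,0,0],"xyz":[0.28,0,0.19],"grip":-1},{"delta_rot":[0,0,0],"xyz":[0,0,0],"grip":-1}])

```text
t: 18.8
ee_pos: [0.5385, 0.0765, 0.2246]
ee_rot: [-0.046, 0.999, -0.0, -0.001]
force: [0.1, 0.1, -1.1]
finger_gap: 0.001
finger_force: 0.0
```

```bash
python3 - <<'E'
from h import *
go([.011,-.1,.223])
p,d=manip.get_image("side");cv2.imwrite("pics/lid.png",p[:,:,::-1])
E
```

```text
tcp case [ 0.0089 -0.1     0.2246] axes x [-1.    -0.002  0.002] z [-0.002 -0.    -1.   ]
tool units [-0.08 -0.    0.06] force case [ 0.1  0.1 -1.1] gap 0.001
```

View pics/lid.png

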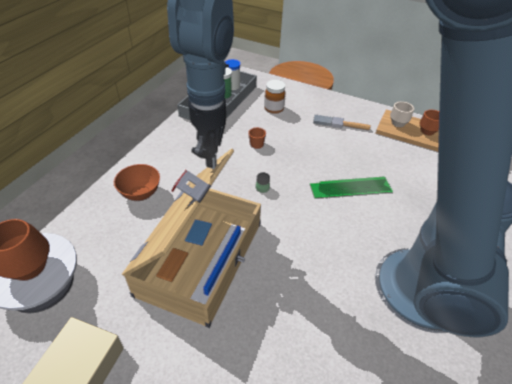

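The lid (free edge near (225,155)) follows the finger, and the straightedge lies along the front wall at (222,265). I'll keep closing it.

Call:
play_rows(moves=[{"delta_rot":[0,0,0],"xyz":[0.22,0,0.25],"grip":-1},{"delta_rot":[0,0,0],"xyz":[0.22,0,0.25],"grip":-1},{"delta_rot":[0,0,0],"xyz":[0.24,0,0.24],"grip":-1},{"delta_rot":[0,0,0],"xyz":[0.24,0,0.24],"grip":-1},{"delta_rot":[0,0,0],"xyz":[0.21,0,0.26],"grip":-1},{"delta_rot":[0,0,0],"xyz":[0.21,0,0.26],"grip":-1},{"delta_rot":[0,0,0],"xyz":[0.19,0,0.28],"grip":-1},{"delta_rot":[0,0,0],"xyz":[0.19,0,0.28],"grip":-1},{"delta_rot":[0,0,0],"xyz":[0.16,0,0.3],"grip":-1},{"delta_rot":[0,0,0],"xyz":[0.16,0,0.3],"grip":-1},{"delta_rot":[0,0,0],"xyz":[0.13,0,0.32],"grip":-1},{"delta_rot":[0,0,0],"xyz":[0.13,0,0.32],"grip":-1},{"delta_rot":[0,0,0],"xyz":[0.1,0,0.32],"grip":-1},{"delta_rot":[0,0,0],"xyz":[0.1,0,0.32],"grip":-1},{"delta_rot":[0,0,0],"xyz":[0.06,0,0.33],"grip":-1},{"delta_rot":[0,0,0],"xyz":[0.06,0,0.33],"grip":-1},{"delta_rot":[0,0,0],"xyz":[0.03,0,0.33],"grip":-1},{"delta_rot":[0,0,0],"xyz":[0,0,0.33],"grip":-1},{"delta_rot":[0,0,0],"xyz":[0,0,0],"grip":-1},{"delta_rot":[0,0,0],"xyz":[0,0,0],"grip":-1}])

```text
t: 20.85
ee_pos: [0.475, 0.0703, 0.0949]
ee_rot: [-0.046, 0.999, -0.0, 0.0]
force: [-7.1, -0.8, 17.1]
finger_gap: -0.002
finger_force: 9.0
```

```bash
python3 - <<'E'
from h import *
go([-.059,-.1,.092])
E
```

```text
tcp case [-0.0549 -0.1003  0.0949] axes x [-1.    -0.003 -0.001] z [ 0.001 -0.    -1.   ]
tool units [0.16 0.01 0.12] force case [-7.1 -0.1 17.1] gap -0.002
```

Call:
play_rows(moves=[{"delta_rot":[0,0,0],"xyz":[0,0,-0.3],"grip":-1},{"delta_rot":[0,0,0],"xyz":[0,0,-0.8],"grip":-1},{"delta_rot":[0,0,0],"xyz":[0,-0.5,-1],"grip":-1},{"delta_rot":[0,0,0],"xyz":[0,-1,-1],"grip":-1},{"delta_rot":[0,0,0],"xyz":[0,-1,-1],"grip":-1},{"delta_rot":[0,0,0],"xyz":[0,-1,-1],"grip":-1},{"delta_rot":[0,0,0],"xyz":[0,-1,0],"grip":-1},{"delta_rot":[0,0,0],"xyz":[0,0,0],"grip":-1}])

```text
t: 21.65
ee_pos: [0.4869, -0.0442, 0.2215]
ee_rot: [-0.044, 0.999, -0.001, 0.001]
force: [0.1, -0.8, -0.3]
finger_gap: 0.001
finger_force: 0.0
```

```bash
python3 - <<'E'
from h import *
np.set_printoptions(precision=4,suppress=True)
go([-.059,-.1,.092])
o=[]
for n in("top","side"):
    p,d=manip.get_image(n);np.savez(n+"3.npz",p=p,d=d);W=incase(cloud(n,d));R,G,B=[p[...,i].astype(int) for i in range(3)]
    for x in(-.09,-.05,0,.05):
        q=W[(abs(W[...,0]-x)<.008)&(abs(W[...,1])<.13)&(abs(W[...,1])>.05)&(W[...,2]>.03)&(W[...,2]<.16)]; print(n,"lid x",x,len(q),np.median(q[:,2]) if len(q) else "")
    h=(abs(W[...,1])<.03)&(abs(W[...,0]+.06)<.08)&(W[...,2]>.1)&(W[...,2]<.2)
    X=W[h]; 
    for a in np.arange(-.12,.02,.01):
        q=X[(X[:,0]>=a)&(X[:,0]<a+.01)]
        if len(q)>2: print("  x",a.round(2),len(q),"z med/min/max",np.median(q[:,2]),q[:,2].min(),q[:,2].max(),"y",q[:,1].min(),q[:,1].max())
    r=(R>G+50)&(R>B+50)&(abs(W[...,1])<.06)&(W[...,0]<.05)&(W[...,0]>-.2)&(W[...,2]>.09); print("  red",r.sum(),W[r].min(0),np.median(W[r],0),W[r].max(0))
    c=proj(n,world([-.08,0,.1]))[0].astype(int); o.append(cv2.resize(p[c[1]-50:c[1]+50,c[0]-60:c[0]+60,::-1],(400,333),interpolation=cv2.INTER_CUBIC))
cv2.imwrite("pics/hasp.png",np.hstack(o))
E
```

```text
tcp case [-0.0533 -0.2155  0.2215] axes x [-1.     0.001 -0.003] z [ 0.003 -0.002 -1.   ]
tool units [0.25 4.63 5.17] force case [ 0.1 -0.8 -0.3] gap 0.001
top lid x -0.09 355 0.0942894039058219
top lid x -0.05 356 0.09430787180331898
top lid x 0 347 0.09439829057792687
top lid x 0.05 344 0.09435972165675971
  x -0.11 36 z med/min/max 0.10913775629398316 0.10037187367371217 0.11751457922394905 y -0.02568293240055288 0.023415887094501337
  x -0.1 89 z med/min/max 0.1373174238315869 0.11076080337699154 0.1506038780095845 y -0.025487004708366384 0.02419338285487531
  x -0.09 77 z med/min/max 0.14701729438137004 0.1433806715057254 0.15025606574253053 y -0.02506410700855184 0.023953874442891772
  x -0.08 76 z med/min/max 0.14447081595780673 0.13806978803323383 0.14803339429265022 y -0.02508702201842559 0.023491075600424797
  x -0.07 9 z med/min/max 0.1432424618761025 0.1400147577625278 0.14475773784502974 y -0.020587070252344457 0.022988543488031903
  red 169 [-0.0914 -0.0229  0.0944] [-0.0799  0.0005  0.1456] [-0.0645  0.024   0.1506]
side lid x -0.09 784 0.0907849634663977
side lid x -0.05 375 0.093921456899538
side lid x 0 359 0.09415690766691884
side lid x 0.05 358 0.0941214185390154
  x -0.11 26 z med/min/max 0.1027316386787013 0.10050616288300554 0.10898069270676258 y -0.02143440300981885 0.02941852544028787
  x -0.1 174 z med/min/max 0.12410055694844668 0.10212956614269139 0.14771964261153048 y -0.02175860372892512 0.029536682639792786
  x -0.09 98 z med/min/max 0.1463778986942867 0.13182496569081123 0.1502150277154699 y -0.023296089692936287 0.02867939634459119
  x -0.08 79 z med/min/max 0.14461726763288762 0.1403159580007192 0.14738320369811944 y -0.021293082620579246 0.028742707927355764
  x -0.07 30 z med/min/max 0.14220668409322038 0.1373776215951575 0.1451843405178834 y -0.020962822802639065 0.0280478840157259
  red 196 [-0.0903 -0.0526  0.092 ] [-0.0783  0.0036  0.1451] [-0.0479  0.0287  0.1502]
```

View pics/hasp.png

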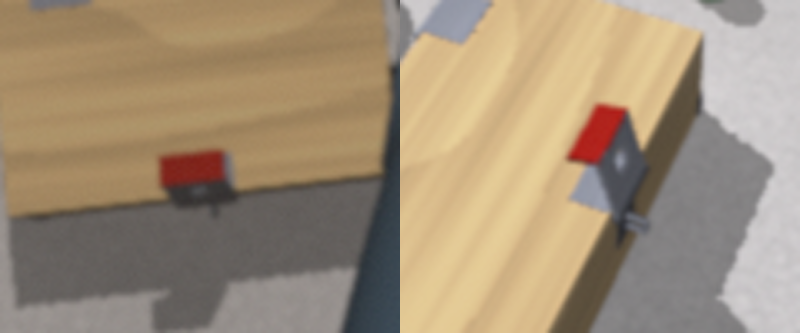

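The lid is flat and shut (z=0.0943). The hasp stands almost upright with its red lip at top view (193,168 in the crop), leaning back about 0.25 rad, hinge at (-0.105, 0.090). I'll push the lip forward from behind.

Call:
play_rows(moves=[{"delta_rot":[0,0,0],"xyz":[-0.2,0.6,0],"grip":-1},{"delta_rot":[0,0,0],"xyz":[-0.2,1,0],"grip":-1},{"delta_rot":[0,0,0],"xyz":[-0.2,1,0],"grip":-1},{"delta_rot":[0,0,0],"xyz":[-0.2,1,0],"grip":-1},{"delta_rot":[0,0,0],"xyz":[-0.2,1,0],"grip":-1},{"delta_rot":[0,0,0],"xyz":[-0.2,1,0],"grip":-1},{"delta_rot":[0,0,0],"xyz":[-0.13,1,0],"grip":-1},{"delta_rot":[0,0,0],"xyz":[0,1,0],"grip":-1},{"delta_rot":[0,0,0],"xyz":[0,1,0],"grip":-1},{"delta_rot":[0,0,0],"xyz":[0,0,0],"grip":-1},{"delta_rot":[0,0,0],"xyz":[0,0,0.9],"grip":-1},{"delta_rot":[0,0,0],"xyz":[0,0,0.9],"grip":-1},{"delta_rot":[0,0,0],"xyz":[0,0,0.8],"grip":-1},{"delta_rot":[0,0,0],"xyz":[0,0,0.3],"grip":-1},{"delta_rot":[0,0,0],"xyz":[0,0,0],"grip":-1},{"delta_rot":[0,0,0],"xyz":[0,0,0],"grip":-1}])

```text
t: 23.35
ee_pos: [0.4989, 0.1755, 0.1488]
ee_rot: [-0.046, 0.999, -0.0, 0.0]
force: [1.0, -0.7, 0.7]
finger_gap: -0.004
finger_force: 0.0
```

```bash
python3 - <<'E'
from h import *
go([-.118,0,.128])
E
```

```text
tcp case [-0.0216  0.0023  0.1488] axes x [-1.    -0.002 -0.001] z [ 0.001 -0.    -1.   ]
tool units [ 3.86 -0.08  0.83] force case [ 0.9 -0.8  0.7] gap -0.004
```

Call:
play_rows(moves=[{"delta_rot":[0,0,0],"xyz":[0,-0.08,0.5],"grip":-1},{"delta_rot":[0,0,0],"xyz":[0,0,0.33],"grip":-1},{"delta_rot":[0,0,0],"xyz":[0,0,0],"grip":-1},{"delta_rot":[0,0,0],"xyz":[0.4,0,0],"grip":-1},{"delta_rot":[0,0,0],"xyz":[0.4,0,0],"grip":-1},{"delta_rot":[0,0,0],"xyz":[0.4,0,0],"grip":-1},{"delta_rot":[0,0,0],"xyz":[0.4,0,0],"grip":-1},{"delta_rot":[0,0,0],"xyz":[0.4,0,0],"grip":-1},{"delta_rot":[0,0,0],"xyz":[0.4,0,0],"grip":-1},{"delta_rot":[0,0,0],"xyz":[0.4,0,0],"grip":-1},{"delta_rot":[0,0,0],"xyz":[0.4,0,0],"grip":-1},{"delta_rot":[0,0,0],"xyz":[0.4,0,0],"grip":-1},{"delta_rot":[0,0,0],"xyz":[0.3,0,0],"grip":-1},{"delta_rot":[0,0,0],"xyz":[0,0,0],"grip":-1}])

```text
t: 24.75
ee_pos: [0.4002, 0.1643, 0.1273]
ee_rot: [-0.046, 0.999, -0.0, -0.001]
force: [0.3, 0.6, 0.1]
finger_gap: 0.0
finger_force: 0.0
```

```bash
cat >> h.py <<'E'
def red(names=("top","side")):
    for n in names:
        p,d=manip.get_image(n);np.savez(n+"L.npz",p=p,d=d);W=incase(cloud(n,d));R,G,B=[p[...,i].astype(int) for i in range(3)]
        r=(R>G+50)&(R>B+50)&(abs(W[...,1])<.035)&(W[...,0]<-.03)&(W[...,0]>-.2)&(W[...,2]>.02)&(W[...,2]<.17)
        if r.sum()>3: print(n,"red",r.sum(),W[r].min(0).round(4),np.median(W[r],0).round(4),W[r].max(0).round(4))
E
python3 - <<'E'
from h import *
go([-.135,0,.11]); red()
E
```

```text
tcp case [-0.1209 -0.      0.1273] axes x [-1.    -0.003  0.002] z [-0.002 -0.    -1.   ]
tool units [0.56 0.   0.69] force case [0.3 0.6 0.1] gap 0.0
side red 160 [-0.1493 -0.0217  0.1257] [-0.1418  0.0053  0.1367] [-0.1316  0.0297  0.1465]
```

Call:
play_rows(moves=[{"delta_rot":[0,0,0],"xyz":[0.22,0,0.2],"grip":-1},{"delta_rot":[0,0,0],"xyz":[0.22,0,0.2],"grip":-1},{"delta_rot":[0,0,0],"xyz":[0.2,0,0.2],"grip":-1},{"delta_rot":[0,0,0],"xyz":[0,0,0.3],"grip":-1},{"delta_rot":[0,0,0],"xyz":[0,0,0.3],"grip":-1},{"delta_rot":[0,0,0],"xyz":[0,0,0.3],"grip":-1},{"delta_rot":[0,0,0],"xyz":[0,0,0.3],"grip":-1},{"delta_rot":[0,0,0],"xyz":[0,0,0.3],"grip":-1},{"delta_rot":[0,0,0],"xyz":[0,0,0.3],"grip":-1},{"delta_rot":[0,0,0],"xyz":[0,0,0],"grip":-1}])

```text
t: 25.85
ee_pos: [0.3849, 0.1627, 0.0663]
ee_rot: [-0.046, 0.999, -0.0, -0.001]
force: [-0.2, 0.5, 0.2]
finger_gap: 0.002
finger_force: 0.0
```

```bash
python3 - <<'E'
from h import *
go([-.137,0,.036]); red()
E
```

```text
tcp case [-0.1363 -0.0002  0.0663] axes x [-1.    -0.002  0.002] z [-0.002 -0.    -1.   ]
tool units [0.03 0.01 1.21] force case [-0.2  0.5  0.2] gap 0.002
side red 116 [-0.1573 -0.0226  0.0472] [-0.1498  0.0053  0.0567] [-0.1402  0.0292  0.0627]
```

Call:
play_rows(moves=[{"delta_rot":[0,0,0],"xyz":[0,0,0.25],"grip":-1},{"delta_rot":[0,0,0],"xyz":[0,0,0.25],"grip":-1},{"delta_rot":[0,0,0],"xyz":[0,0,0.25],"grip":-1},{"delta_rot":[0,0,0],"xyz":[0,0,0.25],"grip":-1},{"delta_rot":[0,0,0],"xyz":[0,0,0.15],"grip":-1},{"delta_rot":[0,0,0],"xyz":[0,0,0],"grip":-1}])

```text
t: 26.55
ee_pos: [0.3926, 0.1639, 0.0409]
ee_rot: [-0.046, 0.999, 0.0, 0.006]
force: [6.4, -1.0, 7.5]
finger_gap: 0.003
finger_force: 5.6
```

```bash
python3 - <<'E'
from h import *
go([-.165,0,.028]); red()
E
```

```text
tcp case [-0.1285  0.0003  0.0409] axes x [-1.    -0.002 -0.012] z [ 0.012 -0.    -1.   ]
tool units [ 1.46 -0.01  0.5 ] force case [ 6.2 -1.6  7.5] gap 0.003
side red 58 [-0.1375 -0.0193  0.0344] [-0.1286  0.0177  0.0389] [-0.1199  0.03    0.0418]
```

Call:
play_rows(moves=[{"delta_rot":[0,0,0],"xyz":[0.1,0,-0.4],"grip":-1},{"delta_rot":[0,0,0],"xyz":[0,0,-0.5],"grip":-1},{"delta_rot":[0,0,0],"xyz":[0.7,0,0],"grip":-1},{"delta_rot":[0,0,0],"xyz":[0.7,0,0],"grip":-1},{"delta_rot":[0,0,0],"xyz":[0,0,0],"grip":-1},{"delta_rot":[0,0,0],"xyz":[0,0,0.7],"grip":-1},{"delta_rot":[0,0,0],"xyz":[0,0,0.6],"grip":-1},{"delta_rot":[0,-0.9,0],"xyz":[0,0,0],"grip":-1},{"delta_rot":[0,0,0],"xyz":[0,0,0],"grip":-1},{"delta_rot":[0,0,0],"xyz":[0,0,0],"grip":-1}])

```text
t: 27.65
ee_pos: [0.3476, 0.1594, 0.0287]
ee_rot: [-0.046, 0.997, 0.003, 0.061]
force: [0.8, 0.2, -0.2]
finger_gap: 0.001
finger_force: 0.0
```

```bash
python3 - <<'E'
from h import *
go([-.137,0,.026]); red()
E
```

```text
tcp case [-0.1737 -0.0002  0.0287] axes x [-0.992 -0.003 -0.122] z [ 0.122 -0.    -0.992]
tool units [-1.44  0.    0.29] force case [ 0.8  0.2 -0.2] gap 0.001
side red 128 [-0.1388 -0.02    0.0343] [-0.1296  0.005   0.0393] [-0.1205  0.0296  0.0432]
```

Call:
play_rows(moves=[{"delta_rot":[0,0,0],"xyz":[-0.3,0,0.1],"grip":-1},{"delta_rot":[0,0,0],"xyz":[-0.3,0,0.1],"grip":-1},{"delta_rot":[0,0,0],"xyz":[-0.25,0,0.05],"grip":-1},{"delta_rot":[0,0,0],"xyz":[-0.2,0,0.02],"grip":-1},{"delta_rot":[0,0,0],"xyz":[-0.2,0,0.02],"grip":-1},{"delta_rot":[0,0,0],"xyz":[-0.2,0,0.02],"grip":-1},{"delta_rot":[0,0,0],"xyz":[-0.2,0,0.02],"grip":-1},{"delta_rot":[0,0,0],"xyz":[0,0,0],"grip":-1},{"delta_rot":[0,0,0],"xyz":[0,0,0],"grip":-1}])

```text
t: 28.65
ee_pos: [0.3858, 0.1628, 0.0243]
ee_rot: [-0.047, 0.997, 0.003, 0.059]
force: [-9.0, 0.2, 4.5]
finger_gap: -0.003
finger_force: 4.3
```

```bash
python3 - <<'E'
from h import *
go([-.137,0,.026]); red()
E
```

```text
tcp case [-0.1353 -0.0003  0.0243] axes x [-0.993 -0.003 -0.117] z [ 0.117  0.    -0.993]
tool units [ 0.06  0.01 -0.08] force case [-8.9  1.   4.5] gap -0.003
side red 69 [-0.1278 -0.0206  0.03  ] [-0.1117  0.0169  0.0335] [-0.104   0.0286  0.0887]
```

Call:
play_rows(moves=[{"delta_rot":[0,0,0],"xyz":[0.5,0,0],"grip":-1},{"delta_rot":[0,0,0],"xyz":[0.8,0,0],"grip":-1},{"delta_rot":[0,0.9,0],"xyz":[0,0,-0.3],"grip":-1},{"delta_rot":[0,0,0],"xyz":[0,0,-1],"grip":-1},{"delta_rot":[0,0,0],"xyz":[0,-1,-1],"grip":-1},{"delta_rot":[0,0,0],"xyz":[0,-1,-1],"grip":-1},{"delta_rot":[0,0,0],"xyz":[0,-1,-1],"grip":-1},{"delta_rot":[0,0,0],"xyz":[0,-1,-1],"grip":-1},{"delta_rot":[0,0,0],"xyz":[0,-1,-1],"grip":-1},{"delta_rot":[0,0,0],"xyz":[0,-1,0],"grip":-1},{"delta_rot":[0,0,0],"xyz":[0,-1,0],"grip":-1},{"delta_rot":[0,0,0],"xyz":[0,0,0],"grip":-1}])

```text
t: 29.95
ee_pos: [0.3752, -0.0163, 0.1801]
ee_rot: [-0.044, 0.999, -0.001, 0.002]
force: [-0.3, 0.3, -0.0]
finger_gap: -0.001
finger_force: 0.0
```

```bash
python3 - <<'E'
from h import *
np.set_printoptions(precision=4,suppress=True)
go([-.137,0,.026]); red()
for n in("top","side"):
    z=np.load(n+"L.npz");p,d=z["p"],z["d"];W=incase(cloud(n,d))
    q=W[(abs(W[...,0])<.085)&(abs(W[...,1])<.14)&(W[...,2]>.05)&(W[...,2]<.15)];print("lid",np.percentile(q[:,2],[2,50,98]))
    for a in np.arange(.03,.09,.01):
        q=W[(abs(W[...,1]+.0)<.022)&(W[...,2]>a)&(W[...,2]<a+.01)&(W[...,0]<-.09)&(W[...,0]>-.14)]
        if len(q)>2: print(n,a.round(2),len(q),np.median(q[:,0]).round(4))
    if n=="side":
        c=proj(n,world([-.11,0,.05]))[0].astype(int);cv2.imwrite("pics/fin.png",cv2.resize(p[c[1]-50:c[1]+50,c[0]-60:c[0]+60,::-1],(720,600),interpolation=cv2.INTER_CUBIC))
E
```

```text
tcp case [-0.1621 -0.1776  0.1801] axes x [-1.     0.002 -0.004] z [ 0.004 -0.002 -1.   ]
tool units [-0.97  7.12  6.15] force case [-0.3  0.3 -0. ] gap -0.001
top red 5 [-0.12   -0.016   0.0318] [-0.1165 -0.0106  0.0337] [-0.1138  0.0151  0.0347]
side red 119 [-0.1246 -0.0206  0.0304] [-0.116   0.007   0.0334] [-0.1054  0.0295  0.0379]
lid [0.0909 0.0944 0.0981]
top 0.03 99 -0.1184
top 0.05 4 -0.1128
top 0.06 7 -0.1131
top 0.07 3 -0.1001
top 0.08 6 -0.1005
lid [0.0913 0.0941 0.0969]
side 0.03 129 -0.1146
side 0.04 13 -0.1044
side 0.05 23 -0.1043
side 0.06 29 -0.1043
side 0.07 16 -0.1041
side 0.08 17 -0.0971
```

View pics/fin.png

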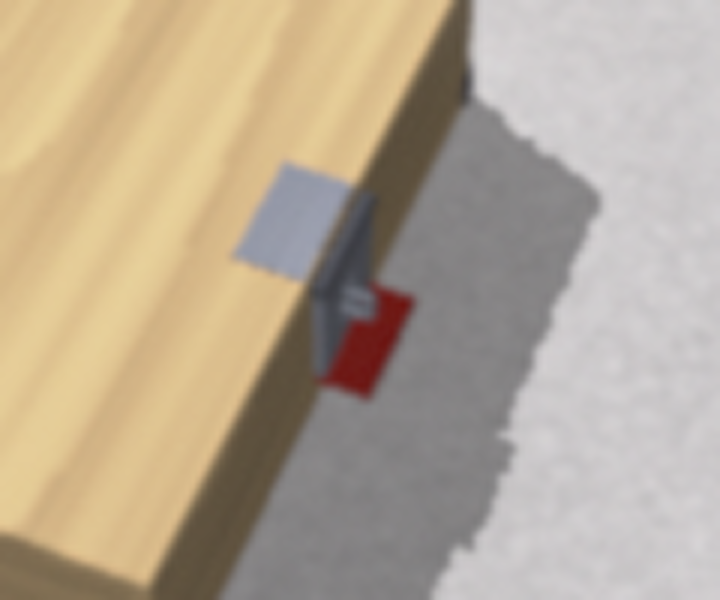

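The hasp plate hangs vertical: x is constant at -0.104 from z=0.04 to 0.08. The staple comes through the slot at (357,302), the lip is flat at z=0.033, and the lid is shut. The gripper is clear, so I'm handing in.

```bash
python3 -c "
from cell import manip
print(manip.finish_job())"
```

```text
the job is handed in; nothing more can be done
None
```

The job is handed in, with no verdict returned: the straightedge was flush against the front wall when last seen before the lid closed, the lid is shut, the hasp is home over the staple, and the cup and pot were not touched.

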